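Hang the lantern frame on its two roller clips

TASK

Lift the wide hanging frame out of its parking stand by its wooden grip and hang it on the holder's two roller clips. Press it gently down until both ends are felt to be fully home, past the rollers and on the clip floors, and only then let go. Do not force the clips, and leave the other things on the shelf as they are.

Things in the scene. Friction and masses are not known exactly. Their poses are not given: they have to be found in the camera images.
- frame: hanging frame, about 0.2 kg: aluminium tube 16 mm thick, 250 mm long, with a steel grid (150 mm wide) reaching 58 mm below the tube axis and a wooden grip in the middle. Origin: middle of the tube axis; x across the tube, y along it, z up. Same either way round. Starts in the stand, axis 170 mm above the shelf.
- frame_grip (a point): middle of the frame's wooden grip, 27 mm above the tube axis. The grip is an upright tab 14 mm thick (x), 30 mm wide (y), its top 44 mm above the tube axis, rising from a shoulder block (30 x 40 mm) whose top is 10 mm above the axis. Fingertips set just above the shoulder can bear on it. Pinched lightly across its thickness (about 15 N) it can see-saw, so both ends find their clips. The clips reach up to 224 mm above the shelf: carry the grid over them.
- frame_end_a (a point): point on the tube axis at frame y = -105 mm, which goes in one clip
- frame_end_b (a point): point on the tube axis at frame y = +105 mm, which goes in the other clip
- holder: fixed holder: base board 90 x 270 mm, 12 mm thick, two posts and a crossbar, which bears a clip at its y = -105 and one at +105 mm. Each clip is open upwards: two sprung round rubber rollers 16 mm thick, either side along x, 7 mm apart, over a flat steel floor. Home = tube on both floors, below the roller gap. Origin: centre of its underside, z up.
- holder_home (a point): nominal middle of the tube axis when home: on the holder's z axis, 190 mm above its underside. BUT the crossbar was clamped by hand up to 16 mm higher or lower, and each clip on it up to 4 mm more; no reading shows it: feel for it. The tube meets the rollers with its axis about 12.5 mm above true home and is past them only 1.5 mm above it; then the floor stops it hard.
- holder_clips (a point): point midway between the clips at roller height (191.5 mm up, nominal). Each clip's rollers resist with about 3 to 4 N: about 8 N, weight included, must bear on both together; the frame's own weight does not do it. 10 to 14 N pressed down at the grip seats both ends for sure, for the rollers alone never resist that much. Pressed down with over 18 N a clip breaks off.
- stand: fixed parking stand: base board 100 x 250 mm and two wooden forks at its y = -105 and +105 mm, 22 mm wide between 10 mm high lips; the tube rests on their flat floors, 162 mm above the shelf. Origin: centre of its underside. Lift the frame straight up out of it.
- bowl: bystander: small aluminium bowl, 84 mm across, 40 mm high, on the holder's base board between its posts. Origin: centre of its underside.
- lantern_base: bystander: spare lantern base, black plastic disc 84 mm across, 30 mm high, on the stand's base board between its posts. Origin: centre of its underside.
- tumbler: bystander: glass tumbler, 68 mm across, 95 mm high, between the holder and the stand. Origin: centre of its underside.
- lantern: bystander: green solar lantern, 100 mm across, 161 mm high with its wire handle, farther back. Origin: centre of its underside.
- torch: bystander: red plastic torch, 152 mm long, 44 mm thick, lying nearest the robot. Origin: centre of its underside.
- tin: bystander: aluminium can, 72 mm across, 90 mm high, at the left. Origin: centre of its underside.
- jar: bystander: amber glass jar, 66 mm across, 100 mm high, at the right. Origin: centre of its underside.

How it is judged:
By the outcome, as a careful person would: the job done as asked, in the order asked, and still so for the second after the job is handed in, with the robot touching nothing.
It also fails if it takes over 58 s, if anything falls off the work surface, if the arm or the gripper's body presses on something with over 40 N, if the wrist force passes 120 N, or if a joint passes its speed limit or range.

ROBOT

A 6-joint arm with a two-finger parallel gripper is mounted at the origin on the work surface. World frame = base frame: x ahead of the robot, y to its left, z up, the work surface at z = 0. Lengths are in m, angles in rad, forces in N, time in s.
With the tool pointing down it reaches from about 0.35 to 0.8 m from the base axis. Payload 7.3 kg.
Tool frame: the origin (TCP) lies at the very end of the fingers, on their centre line; the grasp point (between the pads) lies 19 mm behind it; z points along the fingers, y is the direction in which the jaws open and shut (so a half turn about z gives the same grasp; the last joint's range is limited). The gripper opens to 85 mm and grips with 20 to 120 N. Pads are 22 mm wide; open, the fingers measure 114 mm over their backs; the gripper's body (76 mm by 85 mm) begins 54 mm behind the grasp point. The pads swing forward as they close: fully open they stand 13 mm farther back than shut.
Start: joints at [-1.366, 0.342, 1.524, -0, 1.275, -0.146], TCP at [0.18, -0.493, 0.231] pointing down, gripper open.
Joint ranges: [-2.53, 2.53], [-0.77, 2.02], [0.04, 2.7], [-1, 4.14], [0.28, 2.66], [-3.11, 3.11]. Speed limits (rad/s): [2.57, 2.57, 3.14, 3.14, 3.14, 3.14].

INTERFACE

Orientations are given as a rotation vector (axis times angle).
In Python, from cell import r gives the robot as it stands.
- The arm moves only by the tool drive_tool, never from a script. Its arguments are lists of equal length, an entry for each row: "translation": the shift along the tool's x, y, z in mm, a list of three; "roll": the turn about the tool's z in degrees; "fingers": the opening in per cent of the stroke, from 0 (shut) to 100 (fully open). In form: {"translation": [[tx, ty, tz], ...], "roll": [roll, ...], "fingers": [fingers, ...]}. A call has 1 to 12 rows; each row is the pose to reach, as a shift and turn from the pose commanded when the call began, along the tool's axes at that moment; what a row does not reach only later rows make up. A row lasts 1/12 s, in which the tool goes at most 41.7 mm and 7.16 degrees, less where a joint would pass 70% of its speed; a pose out of reach is approached as far as the arm can. A call with a gripper value outside its range is refused whole. The fingers move at their own pace and stop on an object; "squeeze" is the grip in N (left out, the last holds). Time passes only in rows, so rows that repeat a pose let the fingers close. It gives the time, the measured TCP pose, the force and the opening at its end, in the units of the state.
- r.get_state(): the state, without advancing time (a new reading comes with each control period).
- r.grab_frame(name): name is "scene" or "top"; returns the picture (384x512x3 uint8, red, green, blue); there is no depth.
- r.camera_model(name): a dict with "camera_matrix" (3x3 intrinsics, pixels), "pose" (4x4, takes a point from camera to world coordinates). Camera axes: x right, y down, z forward; pixel columns grow to the right and rows downward; lengths in m; the calibration is good to about 2 mm. A picture is of the moment at which its call begins. camera_model takes no time and is no camera call.
- r.hand_in(): hands the job in, once; it reports no verdict.
The state is a dict: "time": time; "joints": joint angles; "qd": joint speeds; "effort": joint torques, N m; "position": TCP position; "orientation": TCP orientation; "force": force on the tool from outside, world axes, zero at the start; "wrist_torque": the same for the moment, N m; "gripper_width": finger opening in m.
Only numpy, scipy, OpenCV 4.12 (cv2) and the standard library are available. Lean on these libraries where they do the work, as an engineer would, in place of code of your own. Each camera call takes 0.05 s, during which the arm holds its last target.

## Working session

There is one attempt and no reset: what is moved stays moved. The work goes in short steps, Python scripts to look and compute and a tool call to move; the robot and the scene stay as the last step left them, time stands still between calls to the robot, and variables do not carry over. Pictures are saved under pics/ and viewed, and the job is handed in when it is done.

Besides the shell and the picture viewer there is one more tool, called as name(argument=value, ...), one argument or row to a line, values as JSON. drive_tool: Moves the arm, as the interface text tells. Its arguments: {"type":"object","properties":{"translation":{"type":"array"},"roll":{"type":"array"},"fingers":{"type":"array"},"squeeze":{"type":"number"}},"required":["translation","roll","fingers"]}

```bash
ls; mkdir -p pics
python3 - <<'E'
from cell import r
import cv2,numpy as np
s=r.get_state()
for k,v in s.items(): print(k,np.round(v,3))
for n in("scene","top"):
    im=r.grab_frame(n); cv2.imwrite(f"pics/{n}0.png",cv2.cvtColor(im,cv2.COLOR_RGB2BGR))
    m=r.camera_model(n); print(n,np.round(m["camera_matrix"],1).tolist(),np.round(m["pose"],4).tolist())
E
```

```text
pics
time 0.0
joints [-1.366  0.343  1.525  0.     1.275 -0.146]
qd [ 0.001 -0.001 -0.    -0.     0.001  0.001]
effort [-2.0000e-03 -4.3369e+01 -2.4601e+01 -0.0000e+00  8.0000e-03 -0.0000e+00]
position [ 0.18  -0.493  0.231]
orientation [-3.092 -0.548  0.   ]
force [-0.393  0.029  0.502]
wrist_torque [-0.001 -0.039  0.053]
gripper_width 0.085
scene [[369.1, 0.0, 260.0], [0.0, 369.1, 199.6], [0.0, 0.0, 1.0]] [[0.3146, 0.7944, -0.5196, 1.2319], [0.9492, -0.2692, 0.1633, -0.1991], [-0.0101, -0.5445, -0.8387, 1.212], [0.0, 0.0, 0.0, 1.0]]
top [[389.7, 0.0, 259.8], [0.0, 389.7, 189.1], [0.0, 0.0, 1.0]] [[-0.0187, -0.995, 0.0982, 0.4474], [-0.9996, 0.0165, -0.0241, 0.0334], [0.0223, -0.0986, -0.9949, 1.3151], [0.0, 0.0, 0.0, 1.0]]
```

View pics/scene0.png

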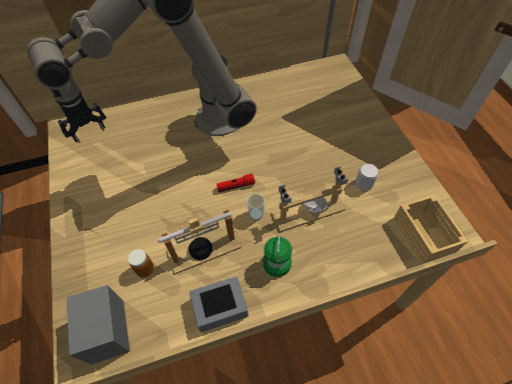

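View pics/top0.png

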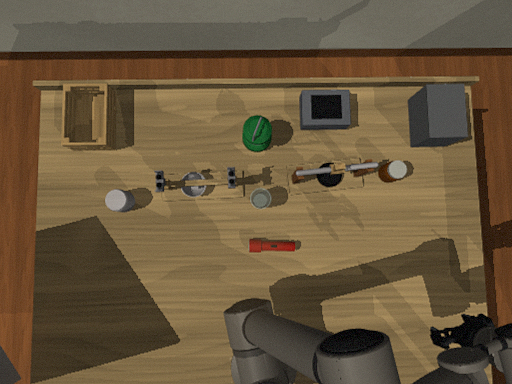

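Run:
```python
import cv2
a=cv2.imread("pics/top0.png")
cv2.imwrite("pics/tz.png",cv2.resize(a[100:290,150:350],None,fx=3,fy=3,interpolation=cv2.INTER_CUBIC)[:600,:800])
a=cv2.imread("pics/scene0.png")
cv2.imwrite("pics/sz.png",cv2.resize(a[110:300,190:440],None,fx=3,fy=3,interpolation=cv2.INTER_CUBIC)[:600,:800])
```

```text
(no output)
```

View pics/tz.png

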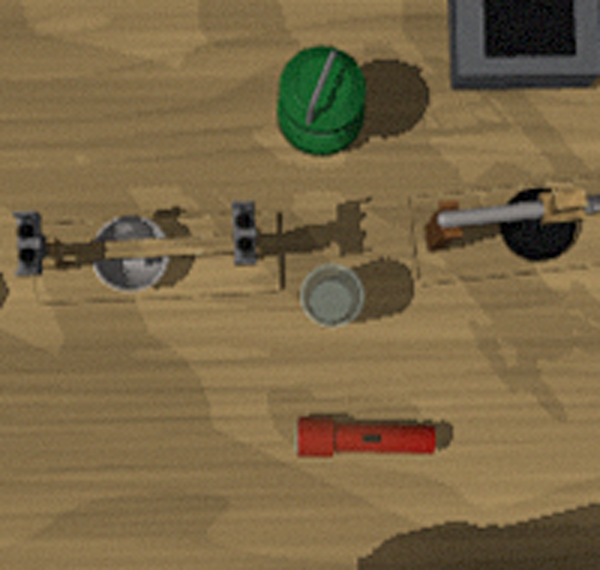

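View pics/sz.png

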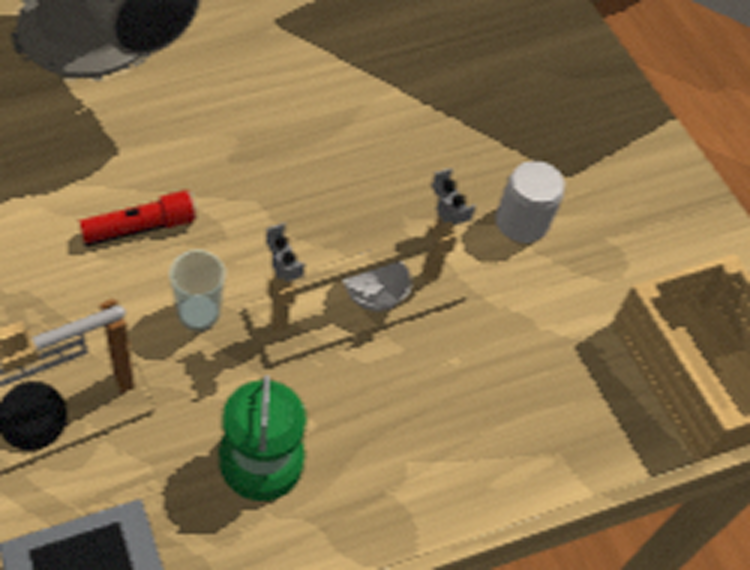

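Run:
```python
import cv2
a=cv2.imread("pics/top0.png")
cv2.imwrite("pics/tz1.png",cv2.resize(a[150:210,280:410],None,fx=6,fy=6,interpolation=cv2.INTER_CUBIC))
cv2.imwrite("pics/tz2.png",cv2.resize(a[155:215,140:260],None,fx=6.5,fy=6.5,interpolation=cv2.INTER_CUBIC))
a=cv2.imread("pics/scene0.png")
cv2.imwrite("pics/sz1.png",cv2.resize(a[200:270,150:250],None,fx=8,fy=8,interpolation=cv2.INTER_CUBIC))
cv2.imwrite("pics/sz2.png",cv2.resize(a[160:230,265:365],None,fx=8,fy=8,interpolation=cv2.INTER_CUBIC))
```

```text
(no output)
```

View pics/tz1.png

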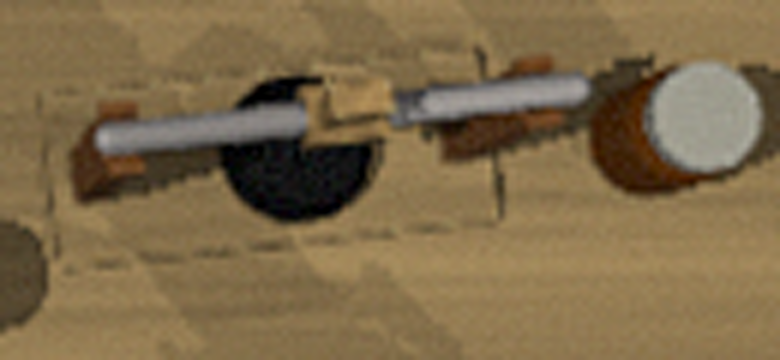

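View pics/tz2.png

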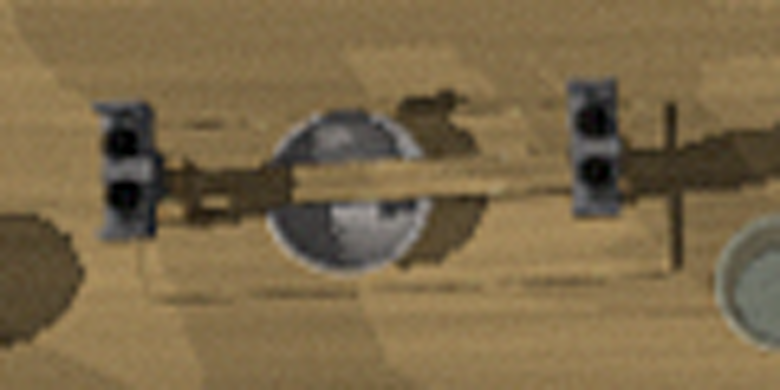

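View pics/sz1.png

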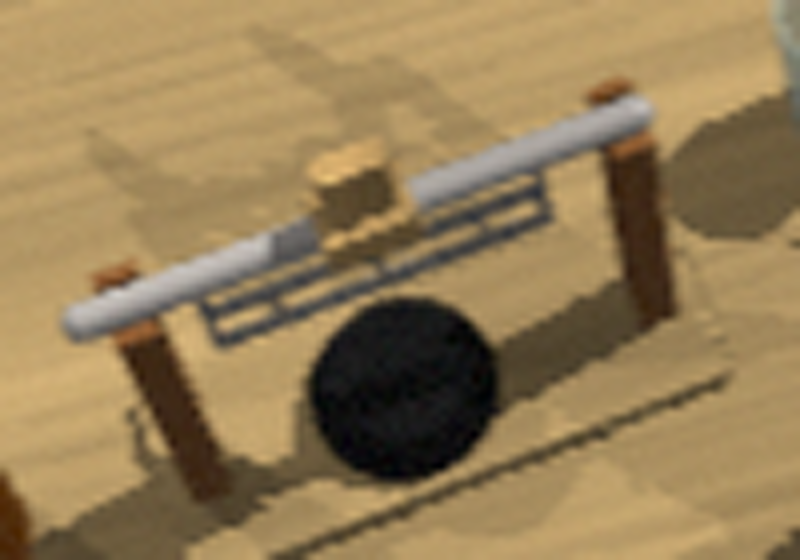

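View pics/sz2.png

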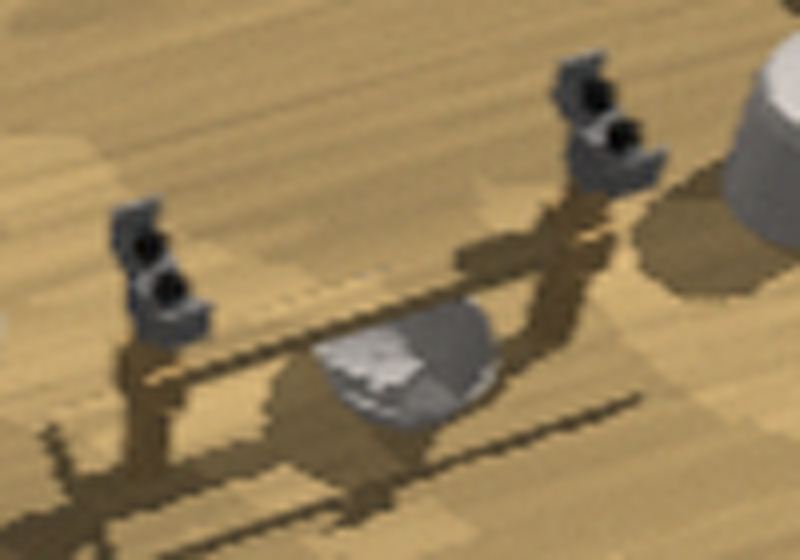

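```bash
cat > h.py <<'E'
import cv2,numpy as np
from cell import r
def ray(n,uv):
    m=r.camera_model(n);K=np.array(m["camera_matrix"]);P=np.array(m["pose"])
    d=P[:3,:3]@np.linalg.solve(K,[uv[0],uv[1],1.]);return P[:3,3],d
def onz(n,uv,z):
    o,d=ray(n,uv);return o+d*(z-o[2])/d[2]
def tri(a,b):
    o1,d1=ray("top",a);o2,d2=ray("scene",b);d1/=np.linalg.norm(d1);d2/=np.linalg.norm(d2)
    t=np.linalg.lstsq(np.c_[d1,-d2],o2-o1,rcond=None)[0]
    p,q=o1+d1*t[0],o2+d2*t[1];return (p+q)/2,np.linalg.norm(p-q)
def load(n,i): return cv2.imread(f"pics/{n}{i}.png")
def blobs(im,mask,box,amin=4):
    x0,y0,x1,y1=box;M=np.zeros(mask.shape,np.uint8);M[y0:y1,x0:x1]=mask[y0:y1,x0:x1]
    n,l,st,c=cv2.connectedComponentsWithStats(M,connectivity=4)
    return [(np.round(c[i],2).tolist(),int(st[i,4]),st[i,:4].tolist()) for i in range(1,n) if st[i,4]>=amin]
E
python3 - <<'E'
from h import *
for n,box in(("top",(150,160,245,200)),("scene",(270,155,360,215))):
    im=load(n,0);m=(im.max(2)<40).astype(np.uint8)
    print(n,blobs(im,m,box))
for n,box in(("top",(285,150,390,190)),("scene",(150,200,240,250))):
    im=load(n,0).astype(int);hsv=cv2.cvtColor(load(n,0),cv2.COLOR_BGR2HSV)
    m=((hsv[...,1]<50)&(hsv[...,2]>100)).astype(np.uint8)
    print(n,blobs(im,m,box))
E
```

```text
top [([231.14, 173.18], 22, [229, 171, 6, 5]), ([158.47, 176.47], 19, [156, 174, 6, 5]), ([164.11, 181.89], 9, [163, 179, 3, 6]), ([231.32, 181.05], 19, [229, 179, 5, 5]), ([158.91, 184.91], 23, [157, 183, 5, 6]), ([163.0, 188.5], 4, [163, 187, 1, 4])]
scene [([338.91, 171.64], 11, [338, 170, 3, 4]), ([341.89, 176.67], 9, [341, 175, 3, 4]), ([282.89, 190.33], 9, [282, 189, 3, 4]), ([285.64, 195.55], 11, [284, 194, 4, 4])]
top [([363.07, 165.74], 135, [348, 162, 30, 8]), ([388.89, 168.44], 9, [388, 165, 2, 8]), ([312.59, 171.03], 146, [296, 168, 35, 8]), ([345.6, 169.2], 5, [345, 168, 2, 3])]
scene [([215.88, 218.29], 128, [201, 212, 30, 14]), ([172.24, 234.7], 127, [158, 228, 31, 14])]
```

Run:
```python
from h import *
T=[(231.14,173.18),(231.32,181.05),(158.47,176.47),(158.91,184.91)]
S=[(282.89,190.33),(285.64,195.55),(338.91,171.64),(341.89,176.67)]
# top row in top = far x; scene: camera on far side looking back -> near rollers appear upper
R=[]
for i,j in((0,1),(1,0),(2,3),(3,2)):
    p,e=tri(T[i],S[j]);print(np.round(p,4),round(e,4), np.round(onz("top",T[i],.1955),4),np.round(onz("scene",S[j],.1955),4));R.append(p)
ma,mb=(R[0]+R[1])/2,(R[2]+R[3])/2
print("clips",ma,mb,"mid",(ma+mb)/2,"dist",np.linalg.norm(ma-mb),"dir deg",np.degrees(np.arctan2(*(mb-ma)[[0,1]])))
E={}
for n,bl in(("top",[(285,150,330,190),(346,150,380,190)]),("scene",[(150,200,190,250),(200,200,240,250)])):
    hsv=cv2.cvtColor(load(n,0),cv2.COLOR_BGR2HSV);m=((hsv[...,1]<50)&(hsv[...,2]>100))
    pts=[]
    for x0,y0,x1,y1 in bl:
        ys,xs=np.nonzero(m[y0:y1,x0:x1]);pts.append(np.c_[xs+x0,ys+y0])
    P=np.vstack(pts).astype(np.float32)
    vx,vy,cx,cy=cv2.fitLine(P,cv2.DIST_HUBER,0,.01,.01).ravel()
    t=(P-[cx,cy])@[vx,vy];a,b=t.min()-.4,t.max()+.4
    E[n]=[np.array([cx+a*vx,cy+a*vy]),np.array([cx+b*vx,cy+b*vy])]
    print(n,E[n])
    for e in E[n]: print(np.round(onz(n,e,.170),4),np.round(onz(n,e,.176),4))
for e,f in((E["top"][0],E["scene"][1]),(E["top"][1],E["scene"][0])): print("tri",tri(e,f))
```

```text
[0.6071 0.0881 0.1834] 0.0018 [0.6057 0.0884 0.1955] [0.6142 0.0839 0.1955]
[0.5839 0.0874 0.1825] 0.0027 [0.5827 0.0881 0.1955] [0.5917 0.0825 0.1955]
[0.5997 0.2974 0.1892] 0.0033 [0.5994 0.2975 0.1955] [0.6033 0.2926 0.1955]
[0.5755 0.297  0.1875] 0.0019 [0.5749 0.296  0.1955] [0.5804 0.2922 0.1955]
clips [0.59547852 0.0877725  0.18296182] [0.58756194 0.29717807 0.18836341] mid [0.59152023 0.19247529 0.18566261] dist 0.20962476064554772 dir deg -2.165036961169813
top [array([295.48462, 172.93831], dtype=float32), array([377.5298 , 164.19688], dtype=float32)]
[ 0.607  -0.1013  0.17  ] [ 0.6062 -0.1006  0.176 ]
[ 0.6296 -0.3482  0.17  ] [ 0.6286 -0.3462  0.176 ]
scene [array([157.64081, 240.18127], dtype=float32), array([230.69499, 212.71179], dtype=float32)]
[ 0.6276 -0.35    0.17  ] [ 0.6311 -0.3491  0.176 ]
[ 0.6043 -0.104   0.17  ] [ 0.6079 -0.1046  0.176 ]
tri (array([ 0.60623833, -0.10267882,  0.17235677]), np.float64(0.0033168021653865055))
tri (array([ 0.62906174, -0.34868298,  0.17177586]), np.float64(0.0021251561003274707))
```

drive_tool(
  translation=[
    [0, 0, -35],
    [0, 0, -70],
    [40, -8, -70],
    [80, -16, -70],
    [120, -24, -70],
    [160, -32, -70],
    [200, -40, -70],
    [240, -48, -70],
    [280, -56, -70],
    [320, -64, -70],
    [360, -72, -70],
    [400, -80, -70],
  ],
  roll=[0, 0, -7, -14, -21, -28, -35, -42, -49, -56, -63, -70],
  fingers=[100, 100, 100, 100, 100, 100, 100, 100, 100, 100, 100, 100],
  squeeze=20,
)

```text
time: 1.1
position: [0.53, -0.2789, 0.3009]
orientation: [-2.212, -2.23, 0.0]
force: [0.3, -1.7, 0.8]
gripper_width: 0.0853
```

```bash
cat >> h.py <<'E'
from scipy.spatial.transform import Rotation as Ro
def st():
    s=r.get_state();R=Ro.from_rotvec(s["orientation"]).as_matrix()
    print("t",round(s["time"],2),"p",np.round(s["position"],4),"F",np.round(s["force"],2),"M",np.round(s["wrist_torque"],3),"w",round(s["gripper_width"],4),"ydeg",round(np.degrees(np.arctan2(R[1,1],R[0,1])),2),"tilt",np.round(R[:2,2],4),"qd",np.abs(s["qd"]).max().round(3))
    return s,R
def to(p,ang):
    s,R=st();d=R.T@(np.array(p)-s["position"])*1000
    a=np.degrees(np.arctan2(R[1,1],R[0,1]));print("shift",np.round(d,1),"roll",round((a-ang+180)%360-180,2))
E
python3 -c "
from h import *
to([.6175,-.2255,.28],5.3);print(np.round(r.get_state()['joints'],3))"
```

```text
t 1.1 p [ 0.53   -0.2789  0.3009] F [ 0.27 -1.71  0.82] M [-0.094 -0.046  0.022] w 0.0853 ydeg 0.45 tilt [-0.0007  0.0003] qd 0.771
shift [52.7 88.  20.9] roll -4.85
[-0.612  0.444  1.177 -0.     1.521 -0.62 ]
```

drive_tool(
  translation=[
    [0, 0, 0],
    [0, 0, 0],
    [0, 0, 0],
  ],
  roll=[0, 0, 0],
  fingers=[100, 100, 100],
)

```text
time: 1.35
position: [0.5282, -0.2804, 0.3007]
orientation: [-2.219, -2.222, 0.001]
force: [0.1, -0.1, 0.3]
gripper_width: 0.0851
```

```bash
python3 -c "
from h import *
to([.6175,-.2255,.26],5.3)"
```

```text
t 1.35 p [ 0.5282 -0.2804  0.3007] F [ 0.12 -0.06  0.33] M [-0.023 -0.     0.003] w 0.0851 ydeg 0.07 tilt [-0.0014  0.0003] qd 0.033
shift [54.8 89.4 40.6] roll -5.23
```

drive_tool(
  translation=[
    [15, 25, 0],
    [30, 50, 0],
    [45, 75, 10],
    [54.8, 89.4, 25],
    [54.8, 89.4, 40],
    [54.8, 89.4, 40],
    [54.8, 89.4, 40],
  ],
  roll=[-2, -4, -5.2, -5.2, -5.2, -5.2, -5.2],
  fingers=[100, 100, 100, 100, 100, 100, 100],
)

```text
time: 1.93
position: [0.6166, -0.2267, 0.2608]
orientation: [-2.118, -2.318, 0.002]
force: [0.2, 0.7, 1.7]
gripper_width: 0.0855
```

```bash
python3 -c "
from h import *
to([.6175,-.2255,.1825],5.3)
im=cv2.cvtColor(r.grab_frame('scene'),cv2.COLOR_RGB2BGR);cv2.imwrite('pics/scene1.png',im)
cv2.imwrite('pics/s1z.png',cv2.resize(im[190:260,150:250],None,fx=8,fy=8,interpolation=cv2.INTER_CUBIC))
"
```

```text
t 1.93 p [ 0.6166 -0.2267  0.2608] F [0.23 0.7  1.74] M [-0.019  0.03  -0.004] w 0.0855 ydeg 5.16 tilt [-0.0021  0.0005] qd 0.036
shift [ 1.   1.2 78.3] roll -0.14
```

View pics/s1z.png

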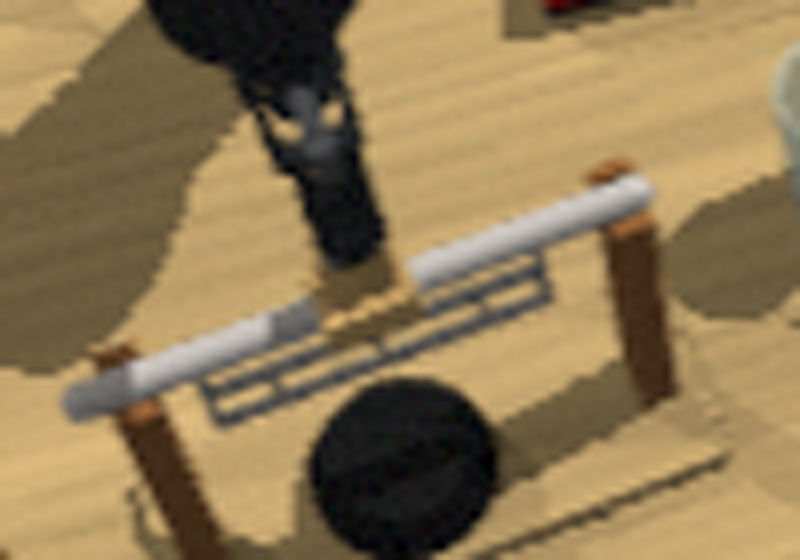

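drive_tool(
  translation=[
    [1, 1.2, 15],
    [1, 1.2, 30],
    [1, 1.2, 45],
    [1, 1.2, 60],
    [1, 1.2, 70],
    [1, 1.2, 77],
    [1, 1.2, 77],
    [1, 1.2, 77],
  ],
  roll=[0, 0, 0, 0, 0, 0, 0, 0],
  fingers=[100, 100, 100, 100, 100, 100, 100, 100],
)

```text
time: 2.65
position: [0.6191, -0.2249, 0.1851]
orientation: [2.116, 2.32, 0.0]
force: [0.4, 0.3, -0.5]
gripper_width: 0.0856
```

```bash
python3 -c "
from h import *
st()"
```

```text
t 2.65 p [ 0.6191 -0.2249  0.1851] F [ 0.44  0.25 -0.48] M [ 0.007 -0.02  -0.011] w 0.0856 ydeg 5.26 tilt [ 0.0009 -0.0005] qd 0.015
```

drive_tool(
  translation=[
    [0, -1, 1],
    [0, -1, 1],
    [0, -1, 1],
    [0, -1, 1],
    [0, -1, 1],
    [0, -1, 1],
    [0, -1, 1],
    [0, -1, 1],
    [0, -1, 1],
    [0, -1, 1],
  ],
  roll=[0, 0, 0, 0, 0, 0, 0, 0, 0, 0],
  fingers=[60, 30, 10, 10, 10, 10, 10, 10, 10, 10],
  squeeze=20,
)

```text
time: 3.48
position: [0.6181, -0.2245, 0.1836]
orientation: [2.116, 2.321, 0.0]
force: [0.8, 1.3, 2.8]
gripper_width: 0.0136
```

```bash
python3 -c "
from h import *
st()"
```

```text
t 3.48 p [ 0.6181 -0.2245  0.1836] F [0.81 1.27 2.75] M [ 0.088 -0.083  0.06 ] w 0.0136 ydeg 5.3 tilt [ 0.0005 -0.0002] qd 0.002
```

drive_tool(
  translation=[
    [0, 0, 0],
    [0, 0, -2],
    [0, 0, -5],
    [0, 0, -10],
    [0, 0, -17],
    [0, 0, -27],
    [0, 0, -37],
    [0, 0, -45],
    [0, 0, -50],
    [0, 0, -50],
    [0, 0, -50],
  ],
  roll=[0, 0, 0, 0, 0, 0, 0, 0, 0, 0, 0],
  fingers=[0, 0, 0, 0, 0, 0, 0, 0, 0, 0, 0],
  squeeze=20,
)

```text
time: 4.4
position: [0.618, -0.2245, 0.2337]
orientation: [2.116, 2.321, 0.0]
force: [-0.3, 0.4, -2.2]
gripper_width: 0.0135
```

```bash
python3 -c "
from h import *
st()
im=cv2.cvtColor(r.grab_frame('scene'),cv2.COLOR_RGB2BGR);cv2.imwrite('pics/scene2.png',im)
cv2.imwrite('pics/s2z.png',cv2.resize(im[170:240,150:250],None,fx=8,fy=8,interpolation=cv2.INTER_CUBIC))
"
```

```text
t 4.4 p [ 0.618  -0.2245  0.2337] F [-0.32  0.44 -2.18] M [ 0.01  -0.039 -0.017] w 0.0135 ydeg 5.3 tilt [ 0.0005 -0.0004] qd 0.018
```

View pics/s2z.png

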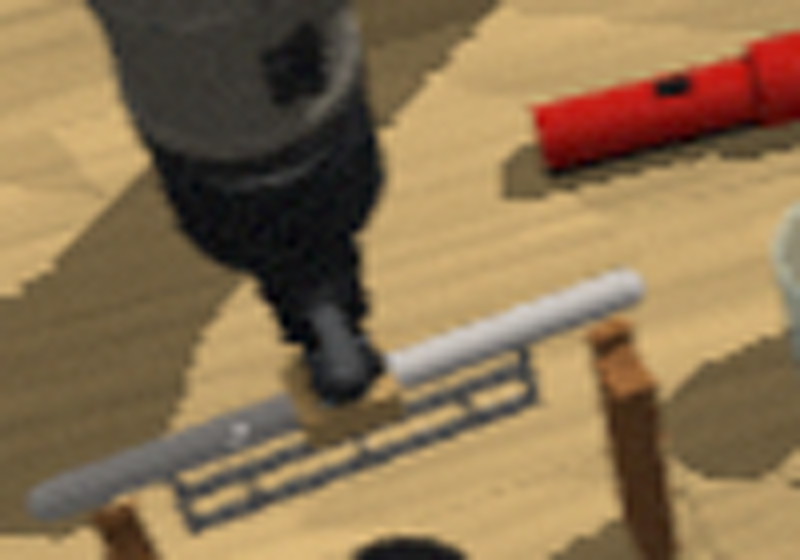

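drive_tool(
  translation=[
    [0, 0, -8],
    [0, 0, -23],
    [0, 0, -40],
    [0, 0, -57],
    [0, 0, -72],
    [3, 0, -81],
    [12, 0, -81],
    [25, 1, -81],
    [42, 1, -81],
    [60, 2, -81],
    [80, 2, -81],
    [100, 3, -81],
  ],
  roll=[0, 0, 0, 0, 0, 0, 0, 0, 0, 0, 0, 0],
  fingers=[0, 0, 0, 0, 0, 0, 0, 0, 0, 0, 0, 0],
)

```text
time: 5.45
position: [0.6108, -0.1218, 0.313]
orientation: [-2.114, -2.321, 0.001]
force: [0.2, -0.0, -2.6]
gripper_width: 0.0138
```

drive_tool(
  translation=[
    [22, 1, 0],
    [44, 1, 0],
    [66, 2, 0],
    [88, 2, 0],
    [110, 3, 0],
    [132, 4, 0],
    [154, 4, 0],
    [176, 5, 0],
    [198, 6, 0],
    [220, 6, 0],
    [242, 7, 0],
    [262, 8, 0],
  ],
  roll=[0, 0, 0.5, 0.8, 1.1, 1.4, 1.7, 2, 2.3, 2.6, 2.9, 3.1],
  fingers=[0, 0, 0, 0, 0, 0, 0, 0, 0, 0, 0, 0],
)

```text
time: 6.45
position: [0.5938, 0.14, 0.3132]
orientation: [-2.175, -2.264, 0.002]
force: [0.7, 0.1, -2.6]
gripper_width: 0.0138
```

drive_tool(
  translation=[
    [15, 0, 0],
    [29, 0, 0],
    [40, 0, 0],
    [48, 0, 0],
    [52, 0, 0],
    [52, 0, 0],
    [52, 0, 0],
    [52, 0, 0],
  ],
  roll=[0, 0, 0, 0, 0, 0, 0, 0],
  fingers=[0, 0, 0, 0, 0, 0, 0, 0],
)

```text
time: 7.12
position: [0.5937, 0.1881, 0.3143]
orientation: [2.179, 2.262, -0.0]
force: [0.2, -0.3, -1.7]
gripper_width: 0.0137
```

```bash
python3 -c "
from h import *
to([.5915,.1925,.315],2.16)
for n in('scene','top'):
    im=cv2.cvtColor(r.grab_frame(n),cv2.COLOR_RGB2BGR);cv2.imwrite('pics/%s3.png'%n,im)
    b=im[120:230,250:400] if n=='scene' else im[130:220,130:260]
    cv2.imwrite('pics/%s3z.png'%n,cv2.resize(b,None,fx=5.3 if n=='scene' else 6,fy=5.3 if n=='scene' else 6,interpolation=cv2.INTER_CUBIC))
"
```

```text
t 7.12 p [0.5937 0.1881 0.3143] F [ 0.15 -0.29 -1.73] M [0.005 0.005 0.048] w 0.0137 ydeg 2.14 tilt [ 0.     -0.0004] qd 0.003
shift [ 4.5 -2.1 -0.7] roll -0.02
```

View pics/scene3z.png

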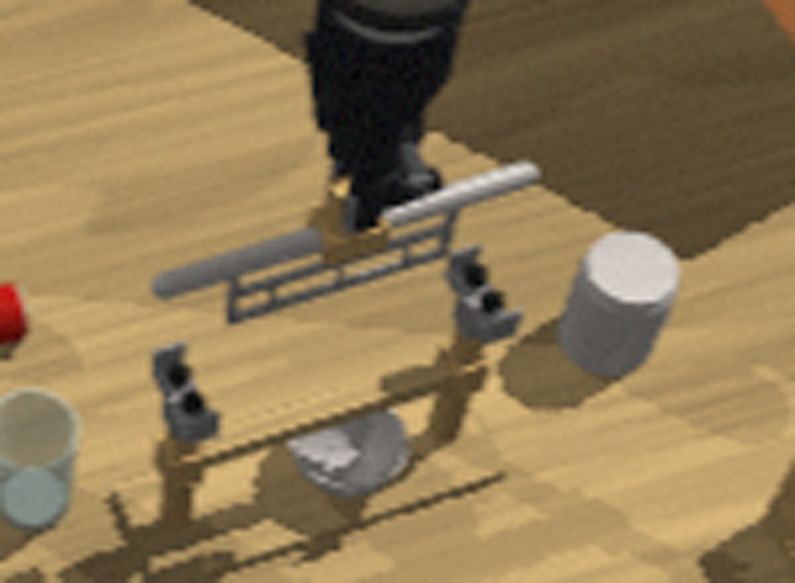

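View pics/top3z.png

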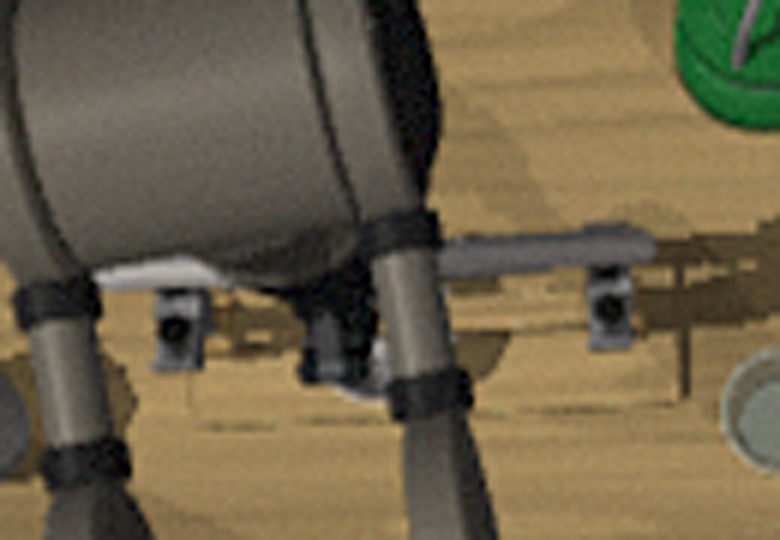

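drive_tool(
  translation=[
    [3, -1, 0],
    [4.5, -2.1, 5],
    [4.5, -2.1, 15],
    [4.5, -2.1, 28],
    [4.5, -2.1, 41],
    [4.5, -2.1, 52],
    [4.5, -2.1, 58],
    [4.5, -2.1, 60],
    [4.5, -2.1, 60],
    [4.5, -2.1, 60],
    [4.5, -2.1, 60],
  ],
  roll=[0, 0, 0, 0, 0, 0, 0, 0, 0, 0, 0],
  fingers=[0, 0, 0, 0, 0, 0, 0, 0, 0, 0, 0],
)

```text
time: 8.13
position: [0.5916, 0.1934, 0.2551]
orientation: [2.178, 2.263, 0.002]
force: [-0.1, 0.3, -2.4]
gripper_width: 0.0136
```

```bash
python3 -c "
from h import *
st()
for n in('scene','top'):
    im=cv2.cvtColor(r.grab_frame(n),cv2.COLOR_RGB2BGR);cv2.imwrite('pics/%s4.png'%n,im)
    b=im[120:230,250:400] if n=='scene' else im[130:220,130:260]
    cv2.imwrite('pics/%s4z.png'%n,cv2.resize(b,None,fx=5 if n=='scene' else 6,fy=5 if n=='scene' else 6,interpolation=cv2.INTER_CUBIC))
"
```

```text
t 8.13 p [0.5916 0.1934 0.2551] F [-0.07  0.29 -2.38] M [-0.023 -0.035 -0.002] w 0.0136 ydeg 2.2 tilt [0.0016 0.0002] qd 0.003
```

View pics/scene4z.png

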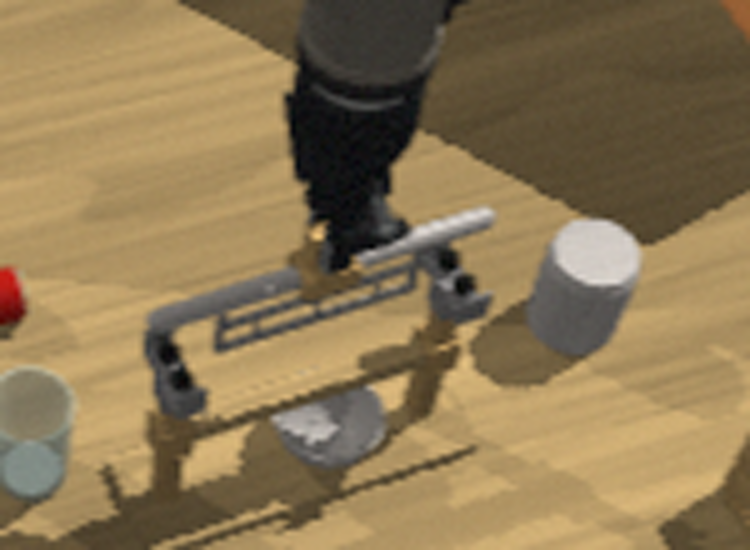

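View pics/top4z.png

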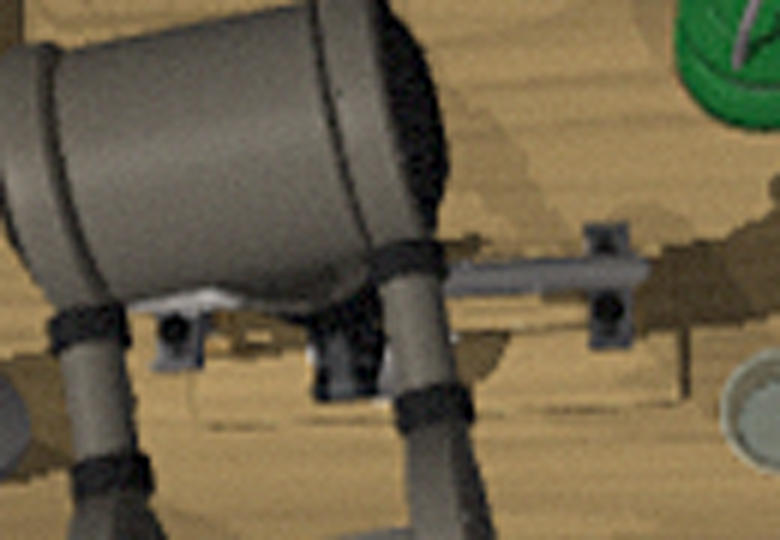

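Run:
```python
from h import *
S=[((155+.5)/5-.5+250,(319+.5)/5-.5+120),((489+.5)/5-.5+250,(217+.5)/5-.5+120)]
T=(645.5/6-.5+130,272/6-.5+130)
print("top A",onz("top",T,.2415),"sceneA",onz("scene",S[0],.2415),"sceneB",onz("scene",S[1],.2415))
print("triA",tri(T,S[0]))
# tube centre-line pixels in the top view near the clip (col of clip A 231)
g=load("top",4)
hsv=cv2.cvtColor(g,cv2.COLOR_BGR2HSV)
for c in(212,216,220,224,228,234):
    print(c,[(rr,g[rr,c].tolist()) for rr in range(171,181)] if c in(220,) else "", [rr for rr in range(168,184) if hsv[rr,c,1]<45 and hsv[rr,c,2]>70])
```

```text
top A [0.59426272 0.06967726 0.2415    ] sceneA [0.59289005 0.07217488 0.2415    ] sceneB [0.58602508 0.31206874 0.2415    ]
triA (array([0.59423372, 0.07053951, 0.24391092]), np.float64(0.001975706544232563))
212  [175, 176, 177, 178]
216  [173, 174, 175, 176, 177, 178]
220 [(171, [78, 118, 138]), (172, [71, 104, 119]), (173, [63, 63, 62]), (174, [82, 87, 88]), (175, [88, 91, 93]), (176, [88, 91, 91]), (177, [88, 87, 93]), (178, [74, 82, 83]), (179, [57, 80, 92]), (180, [70, 108, 128])] [174, 175, 176, 177, 178]
224  [173, 174, 175, 176, 177]
228  [170, 171, 172, 173, 174, 175, 176, 177]
234  [170, 171, 173, 174, 175, 176, 177, 178, 179, 182, 183]
```

drive_tool(
  translation=[
    [0, 1, 3],
    [0, 1, 8],
    [0, 1, 12],
    [0, 1, 15],
    [0, 1, 16],
    [0, 1, 16],
    [0, 1, 16],
  ],
  roll=[0, 0, 0, 0, 0, 0, 0],
  fingers=[0, 0, 0, 0, 0, 0, 0],
)

```text
time: 8.82
position: [0.5923, 0.1934, 0.2382]
orientation: [2.178, 2.264, -0.0]
force: [-0.4, -0.3, -3.1]
gripper_width: 0.0134
```

drive_tool(
  translation=[
    [0, 0, 1],
    [0, 0, 2],
    [0, 0, 3],
    [0, 0, 4],
    [0, 0, 5],
    [0, 0, 5],
    [0, 0, 5],
  ],
  roll=[0, 0, 0, 0, 0, 0, 0],
  fingers=[0, 0, 0, 0, 0, 0, 0],
)

```text
time: 9.4
position: [0.5922, 0.1934, 0.2332]
orientation: [-2.178, -2.264, 0.0]
force: [0.3, 0.2, -2.7]
gripper_width: 0.0138
```

```bash
python3 -c "
from h import *
st()"
```

```text
t 9.4 p [0.5922 0.1934 0.2332] F [ 0.35  0.21 -2.66] M [-0.033  0.044 -0.025] w 0.0138 ydeg 2.2 tilt [-0.0002 -0.0002] qd 0.002
```

drive_tool(
  translation=[
    [0, 0, 1],
    [0, 0, 2],
    [0, 0, 3],
    [0, 0, 4],
    [0, 0, 5],
    [0, 0, 6],
    [0, 0, 6],
    [0, 0, 6],
  ],
  roll=[0, 0, 0, 0, 0, 0, 0, 0],
  fingers=[0, 0, 0, 0, 0, 0, 0, 0],
)

```text
time: 10.07
position: [0.5922, 0.1934, 0.2272]
orientation: [-2.178, -2.264, 0.0]
force: [-0.9, 0.4, -2.3]
gripper_width: 0.0136
```

drive_tool(
  translation=[
    [0, 0, 1],
    [0, 0, 2],
    [0, 0, 3],
    [0, 0, 4],
    [0, 0, 4],
    [0, 0, 4],
  ],
  roll=[0, 0, 0, 0, 0, 0],
  fingers=[0, 0, 0, 0, 0, 0],
)

```text
time: 10.57
position: [0.5922, 0.1934, 0.2232]
orientation: [2.178, 2.264, -0.0]
force: [0.8, 0.1, -2.3]
gripper_width: 0.0135
```

drive_tool(
  translation=[
    [0, 0, 1],
    [0, 0, 2],
    [0, 0, 3],
    [0, 0, 3],
    [0, 0, 3],
  ],
  roll=[0, 0, 0, 0, 0],
  fingers=[0, 0, 0, 0, 0],
)

```text
time: 10.98
position: [0.5922, 0.1934, 0.2202]
orientation: [-2.178, -2.264, 0.0]
force: [-0.7, 0.5, -2.0]
gripper_width: 0.0139
```

```bash
python3 -c "
from h import *
st()"
```

```text
t 10.98 p [0.5922 0.1934 0.2202] F [-0.73  0.54 -2.  ] M [ 0.    -0.023  0.032] w 0.0139 ydeg 2.2 tilt [-0.0002 -0.0001] qd 0.002
```

drive_tool(
  translation=[
    [0, 0, 1],
    [0, 0, 2],
    [0, 0, 2],
    [0, 0, 2],
  ],
  roll=[0, 0, 0, 0],
  fingers=[0, 0, 0, 0],
)

```text
time: 11.32
position: [0.5922, 0.1934, 0.2182]
orientation: [-2.178, -2.264, 0.0]
force: [0.8, -0.4, -1.6]
gripper_width: 0.0134
```

drive_tool(
  translation=[
    [0, 0, 1],
    [0, 0, 2],
    [0, 0, 2],
    [0, 0, 2],
  ],
  roll=[0, 0, 0, 0],
  fingers=[0, 0, 0, 0],
)

```text
time: 11.65
position: [0.5922, 0.1934, 0.2162]
orientation: [-2.178, -2.264, 0.0]
force: [-0.2, -0.2, -2.3]
gripper_width: 0.0138
```

drive_tool(
  translation=[
    [0, 0, 1],
    [0, 0, 2],
    [0, 0, 2],
    [0, 0, 2],
  ],
  roll=[0, 0, 0, 0],
  fingers=[0, 0, 0, 0],
)

```text
time: 11.98
position: [0.5922, 0.1934, 0.2142]
orientation: [-2.178, -2.264, 0.0]
force: [-0.4, 0.4, -2.4]
gripper_width: 0.0138
```

drive_tool(
  translation=[
    [0, 0, 1],
    [0, 0, 1],
    [0, 0, 1],
  ],
  roll=[0, 0, 0],
  fingers=[0, 0, 0],
)

```text
time: 12.23
position: [0.5922, 0.1934, 0.2132]
orientation: [-2.178, -2.264, 0.0]
force: [0.1, -0.3, -2.7]
gripper_width: 0.0139
```

drive_tool(
  translation=[
    [0, 0, 1],
    [0, 0, 1],
    [0, 0, 1],
  ],
  roll=[0, 0, 0],
  fingers=[0, 0, 0],
)

```text
time: 12.48
position: [0.5924, 0.1934, 0.2123]
orientation: [2.178, 2.263, 0.0]
force: [0.4, 0.8, -2.9]
gripper_width: 0.0135
```

drive_tool(
  translation=[
    [0, 0, 1],
    [0, 0, 1],
    [0, 0, 1],
  ],
  roll=[0, 0, 0],
  fingers=[0, 0, 0],
)

```text
time: 12.73
position: [0.5925, 0.1934, 0.2116]
orientation: [2.178, 2.263, 0.001]
force: [0.5, -0.5, -1.3]
gripper_width: 0.0137
```

drive_tool(
  translation=[
    [0, 0, 1],
    [0, 0, 1],
    [0, 0, 1],
  ],
  roll=[0, 0, 0],
  fingers=[0, 0, 0],
)

```text
time: 12.98
position: [0.5924, 0.1932, 0.2105]
orientation: [2.178, 2.263, 0.0]
force: [0.6, -2.6, 1.1]
gripper_width: 0.0135
```

```bash
python3 -c "
from h import *
st()
im=cv2.cvtColor(r.grab_frame('scene'),cv2.COLOR_RGB2BGR);cv2.imwrite('pics/scene5.png',im)
cv2.imwrite('pics/s5z.png',cv2.resize(im[140:220,265:365],None,fx=7.5,fy=7.5,interpolation=cv2.INTER_CUBIC))
"
```

```text
t 12.98 p [0.5924 0.1932 0.2105] F [ 0.63 -2.57  1.09] M [-0.086 -0.048 -0.083] w 0.0135 ydeg 2.19 tilt [ 0.0005 -0.0003] qd 0.002
```

View pics/s5z.png

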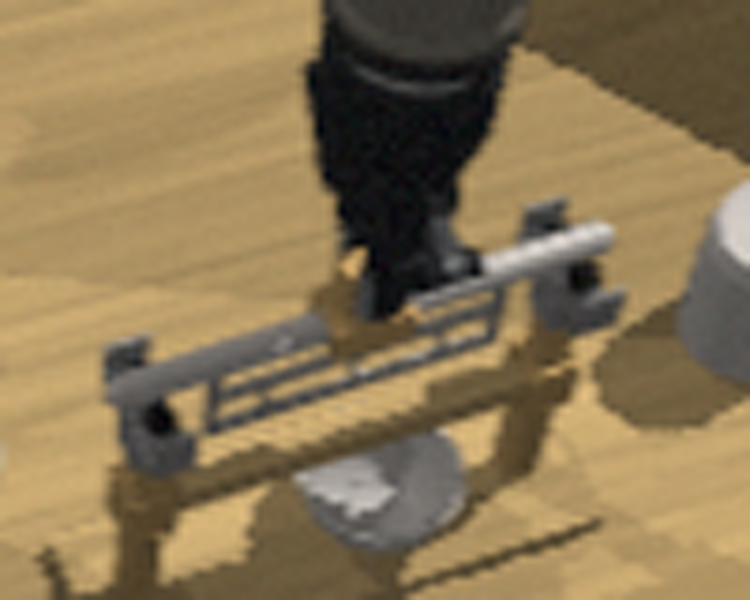

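drive_tool(
  translation=[
    [0, 0, 1],
    [0, 0, 1],
    [0, 0, 1],
  ],
  roll=[0, 0, 0],
  fingers=[0, 0, 0],
)

```text
time: 13.28
position: [0.5922, 0.1932, 0.2093]
orientation: [2.178, 2.263, -0.001]
force: [1.0, -3.3, 1.7]
gripper_width: 0.0137
```

drive_tool(
  translation=[
    [0, 0, 1],
    [0, 0, 1],
    [0, 0, 1],
  ],
  roll=[0, 0, 0],
  fingers=[0, 0, 0],
)

```text
time: 13.53
position: [0.5923, 0.1934, 0.2083]
orientation: [2.178, 2.263, -0.0]
force: [0.1, -2.5, 1.1]
gripper_width: 0.0136
```

drive_tool(
  translation=[
    [0, 0, 1],
    [0, 0, 1],
    [0, 0, 1],
  ],
  roll=[0, 0, 0],
  fingers=[0, 0, 0],
)

```text
time: 13.78
position: [0.5924, 0.1934, 0.2076]
orientation: [2.178, 2.263, 0.001]
force: [0.9, -1.9, 4.5]
gripper_width: 0.0134
```

drive_tool(
  translation=[
    [0, 0, 0.5],
    [0, 0, 0.5],
    [0, 0, 0.5],
  ],
  roll=[0, 0, 0],
  fingers=[0, 0, 0],
)

```text
time: 14.03
position: [0.5923, 0.1934, 0.2069]
orientation: [2.178, 2.264, 0.0]
force: [0.3, -1.2, 3.3]
gripper_width: 0.0135
```

drive_tool(
  translation=[
    [0, 0, 0.5],
    [0, 0, 0.5],
    [0, 0, 0.5],
  ],
  roll=[0, 0, 0],
  fingers=[0, 0, 0],
)

```text
time: 14.28
position: [0.5922, 0.1934, 0.2061]
orientation: [-2.178, -2.264, 0.0]
force: [0.4, -2.0, 2.8]
gripper_width: 0.0137
```

drive_tool(
  translation=[
    [0, 0, 0.5],
    [0, 0, 0.5],
    [0, 0, 0.5],
  ],
  roll=[0, 0, 0],
  fingers=[0, 0, 0],
)

```text
time: 14.53
position: [0.5922, 0.1934, 0.2056]
orientation: [-2.178, -2.264, 0.0]
force: [0.6, -1.5, 2.8]
gripper_width: 0.0137
```

drive_tool(
  translation=[
    [0, 0, 0.5],
    [0, 0, 0.5],
    [0, 0, 0.5],
  ],
  roll=[0, 0, 0],
  fingers=[0, 0, 0],
)

```text
time: 14.78
position: [0.5922, 0.1934, 0.2051]
orientation: [-2.178, -2.264, 0.0]
force: [1.5, -1.1, 3.2]
gripper_width: 0.0137
```

drive_tool(
  translation=[
    [0, 0, 0.5],
    [0, 0, 1],
    [0, 0, 1],
  ],
  roll=[0, 0, 0],
  fingers=[0, 0, 0],
)

```text
time: 15.03
position: [0.5922, 0.1934, 0.2041]
orientation: [-2.178, -2.264, 0.0]
force: [0.9, -1.0, 2.1]
gripper_width: 0.0139
```

drive_tool(
  translation=[
    [0, 0, 0.5],
    [0, 0, 1],
    [0, 0, 1],
  ],
  roll=[0, 0, 0],
  fingers=[0, 0, 0],
)

```text
time: 15.28
position: [0.5921, 0.1935, 0.203]
orientation: [-2.178, -2.264, 0.001]
force: [0.3, -1.3, 1.4]
gripper_width: 0.0135
```

drive_tool(
  translation=[
    [0, 0, 0.5],
    [0, 0, 1],
    [0, 0, 1],
  ],
  roll=[0, 0, 0],
  fingers=[0, 0, 0],
)

```text
time: 15.53
position: [0.5921, 0.1934, 0.2019]
orientation: [-2.178, -2.263, 0.001]
force: [1.7, -1.0, 1.0]
gripper_width: 0.0137
```

drive_tool(
  translation=[
    [0, 0, 0.3],
    [0, 0, 0.5],
    [0, 0, 0.5],
  ],
  roll=[0, 0, 0],
  fingers=[0, 0, 0],
)

```text
time: 15.78
position: [0.5921, 0.1934, 0.2015]
orientation: [-2.178, -2.263, 0.001]
force: [1.0, -1.1, 0.1]
gripper_width: 0.0135
```

drive_tool(
  translation=[
    [0, 0, 0.3],
    [0, 0, 0.5],
    [0, 0, 0.5],
  ],
  roll=[0, 0, 0],
  fingers=[0, 0, 0],
)

```text
time: 16.03
position: [0.5922, 0.1934, 0.2011]
orientation: [-2.178, -2.264, 0.0]
force: [-0.1, -1.1, 0.1]
gripper_width: 0.0138
```

drive_tool(
  translation=[
    [0, 0, 0.3],
    [0, 0, 0.5],
    [0, 0, 0.5],
  ],
  roll=[0, 0, 0],
  fingers=[0, 0, 0],
)

```text
time: 16.28
position: [0.5922, 0.1934, 0.2006]
orientation: [-2.178, -2.264, 0.0]
force: [1.2, -0.2, -0.4]
gripper_width: 0.0137
```

drive_tool(
  translation=[
    [0, 0, 0.3],
    [0, 0, 0.5],
    [0, 0, 0.5],
  ],
  roll=[0, 0, 0],
  fingers=[0, 0, 0],
)

```text
time: 16.53
position: [0.5922, 0.1934, 0.2001]
orientation: [-2.178, -2.264, 0.0]
force: [0.8, -1.5, -0.5]
gripper_width: 0.0133
```

drive_tool(
  translation=[
    [0, 0, 0.3],
    [0, 0, 0.5],
    [0, 0, 0.5],
  ],
  roll=[0, 0, 0],
  fingers=[0, 0, 0],
)

```text
time: 16.78
position: [0.5922, 0.1934, 0.1996]
orientation: [-2.178, -2.264, 0.0]
force: [0.5, -1.2, -1.4]
gripper_width: 0.0135
```

drive_tool(
  translation=[
    [0, 0, 0.3],
    [0, 0, 0.5],
    [0, 0, 0.5],
  ],
  roll=[0, 0, 0],
  fingers=[0, 0, 0],
)

```text
time: 17.03
position: [0.5922, 0.1934, 0.1991]
orientation: [-2.178, -2.264, 0.0]
force: [0.8, -1.0, -1.4]
gripper_width: 0.0136
```

```bash
python3 -c "
from h import *
st()
im=cv2.cvtColor(r.grab_frame('scene'),cv2.COLOR_RGB2BGR);cv2.imwrite('pics/scene6.png',im)
cv2.imwrite('pics/s6z.png',cv2.resize(im[140:220,265:365],None,fx=7.5,fy=7.5,interpolation=cv2.INTER_CUBIC))
"
```

```text
t 17.03 p [0.5922 0.1934 0.1991] F [ 0.76 -0.96 -1.43] M [-0.186 -0.083 -0.058] w 0.0136 ydeg 2.2 tilt [-0.0003 -0.0001] qd 0.002
```

View pics/s6z.png

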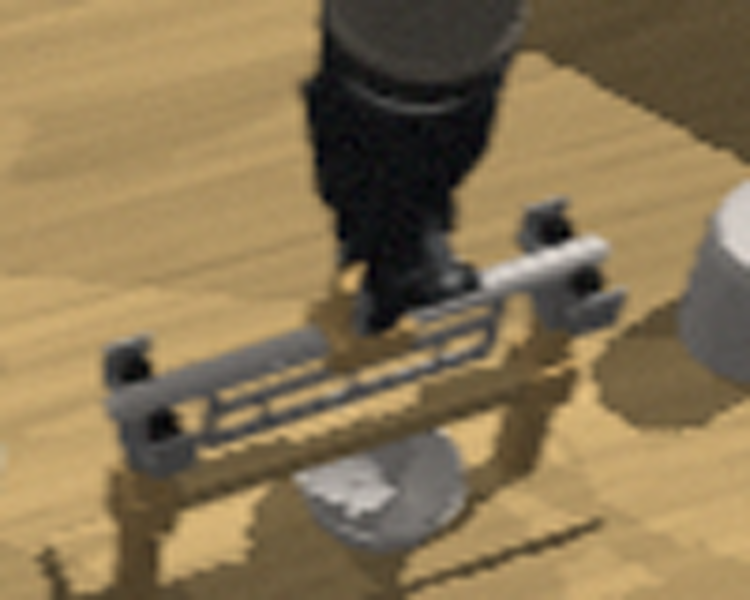

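drive_tool(
  translation=[
    [0, 0, 0.3],
    [0, 0, 0.5],
    [0, 0, 0.5],
  ],
  roll=[0, 0, 0],
  fingers=[0, 0, 0],
)

```text
time: 17.33
position: [0.5922, 0.1934, 0.1986]
orientation: [-2.178, -2.264, 0.0]
force: [0.9, -1.6, -1.6]
gripper_width: 0.0137
```

drive_tool(
  translation=[
    [0, 0, 0.3],
    [0, 0, 0.5],
    [0, 0, 0.5],
  ],
  roll=[0, 0, 0],
  fingers=[0, 0, 0],
)

```text
time: 17.58
position: [0.5922, 0.1934, 0.1982]
orientation: [2.178, 2.264, -0.0]
force: [0.8, -1.0, -2.0]
gripper_width: 0.0141
```

drive_tool(
  translation=[
    [0, 0, 0.3],
    [0, 0, 0.5],
    [0, 0, 0.5],
  ],
  roll=[0, 0, 0],
  fingers=[0, 0, 0],
)

```text
time: 17.83
position: [0.5923, 0.1933, 0.1979]
orientation: [2.178, 2.263, 0.0]
force: [-0.5, -1.8, -0.2]
gripper_width: 0.0141
```

drive_tool(
  translation=[
    [0, 0, 0.3],
    [0, 0, 0.3],
    [0, 0, 0.3],
  ],
  roll=[0, 0, 0],
  fingers=[0, 0, 0],
)

```text
time: 18.08
position: [0.5923, 0.1933, 0.1977]
orientation: [2.178, 2.263, 0.0]
force: [-0.1, -2.6, 1.6]
gripper_width: 0.0137
```

drive_tool(
  translation=[
    [0, 0, 0.3],
    [0, 0, 0.3],
    [0, 0, 0.3],
  ],
  roll=[0, 0, 0],
  fingers=[0, 0, 0],
)

```text
time: 18.33
position: [0.5924, 0.1932, 0.1974]
orientation: [2.178, 2.263, 0.0]
force: [0.4, -3.3, 3.1]
gripper_width: 0.0136
```

drive_tool(
  translation=[
    [0, 0, 0.3],
    [0, 0, 0.3],
    [0, 0, 0.3],
  ],
  roll=[0, 0, 0],
  fingers=[0, 0, 0],
)

```text
time: 18.58
position: [0.5924, 0.1931, 0.1969]
orientation: [2.178, 2.263, -0.0]
force: [-0.2, -5.2, 2.8]
gripper_width: 0.0134
```

drive_tool(
  translation=[
    [-0.3, 0, 0.3],
    [-0.3, 0, 0.3],
    [-0.3, 0, 0.3],
  ],
  roll=[0, 0, 0],
  fingers=[0, 0, 0],
)

```text
time: 18.83
position: [0.5924, 0.1931, 0.1969]
orientation: [2.178, 2.263, 0.001]
force: [-1.1, -4.2, 5.0]
gripper_width: 0.0136
```

drive_tool(
  translation=[
    [-0.1, 0, 0.3],
    [-0.1, 0, 0.3],
    [-0.1, 0, 0.3],
  ],
  roll=[0, 0, 0],
  fingers=[0, 0, 0],
)

```text
time: 19.08
position: [0.5924, 0.1931, 0.1968]
orientation: [2.178, 2.263, 0.001]
force: [-1.1, -5.0, 5.8]
gripper_width: 0.0136
```

```bash
python3 -c "
from h import *
st()
im=cv2.cvtColor(r.grab_frame('scene'),cv2.COLOR_RGB2BGR);cv2.imwrite('pics/scene7.png',im)
cv2.imwrite('pics/s7z.png',cv2.resize(im[140:220,265:365],None,fx=7.5,fy=7.5,interpolation=cv2.INTER_CUBIC))
"
```

```text
t 19.08 p [0.5924 0.1931 0.1968] F [-1.12 -4.95  5.84] M [-0.36   0.196 -0.034] w 0.0136 ydeg 2.2 tilt [0.0008 0.0001] qd 0.002
```

View pics/s7z.png

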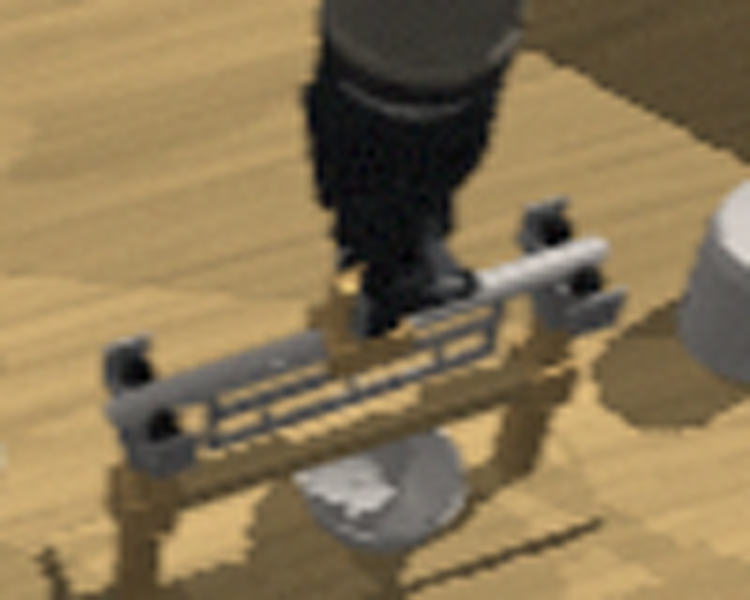

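drive_tool(
  translation=[
    [0, 0, 0.2],
    [0, 0, 0.3],
    [0, 0, 0.3],
  ],
  roll=[0, 0, 0],
  fingers=[0, 0, 0],
)

```text
time: 19.38
position: [0.5924, 0.1931, 0.1968]
orientation: [2.178, 2.263, 0.001]
force: [-2.1, -5.3, 8.1]
gripper_width: 0.0138
```

drive_tool(
  translation=[
    [0, 0, 0.2],
    [0, 0, 0.2],
    [0, 0, 0.2],
  ],
  roll=[0, 0, 0],
  fingers=[0, 0, 0],
)

```text
time: 19.63
position: [0.5924, 0.1931, 0.1968]
orientation: [2.178, 2.263, 0.002]
force: [-1.8, -4.5, 8.7]
gripper_width: 0.0137
```

drive_tool(
  translation=[
    [0, 0, 0.2],
    [0, 0, 0.2],
    [0, 0, 0.2],
  ],
  roll=[0, 0, 0],
  fingers=[0, 0, 0],
)

```text
time: 19.88
position: [0.5924, 0.1931, 0.1968]
orientation: [2.178, 2.263, 0.002]
force: [-2.3, -5.0, 9.8]
gripper_width: 0.0133
```

drive_tool(
  translation=[
    [0, 0, 0.1],
    [0, 0, 0.1],
    [0, 0, 0.1],
  ],
  roll=[0, 0, 0],
  fingers=[0, 0, 0],
)

```text
time: 20.13
position: [0.5924, 0.1931, 0.1968]
orientation: [2.178, 2.263, 0.002]
force: [-1.7, -4.9, 9.1]
gripper_width: 0.0136
```

drive_tool(
  translation=[
    [0, 0, 0.2],
    [0, 0, 0.2],
    [0, 0, 0.2],
  ],
  roll=[0, 0, 0],
  fingers=[0, 0, 0],
)

```text
time: 20.38
position: [0.5924, 0.1931, 0.1968]
orientation: [2.178, 2.263, 0.002]
force: [-3.3, -4.3, 11.2]
gripper_width: 0.0135
```

drive_tool(
  translation=[
    [0, 0, 0.1],
    [0, 0, 0.1],
    [0, 0, 0.1],
  ],
  roll=[0, 0, 0],
  fingers=[0, 0, 0],
)

```text
time: 20.63
position: [0.5924, 0.1931, 0.1968]
orientation: [2.178, 2.263, 0.002]
force: [-4.1, -5.7, 11.8]
gripper_width: 0.0138
```

drive_tool(
  translation=[
    [0, 0, 0],
    [0, 0, 0],
    [0, 0, 0],
  ],
  roll=[0, 0, 0],
  fingers=[0, 0, 0],
)

```text
time: 20.88
position: [0.5924, 0.1931, 0.1968]
orientation: [2.178, 2.263, 0.002]
force: [-2.3, -4.9, 12.0]
gripper_width: 0.0139
```

```bash
python3 -c "
from h import *
st()
im=cv2.cvtColor(r.grab_frame('scene'),cv2.COLOR_RGB2BGR);cv2.imwrite('pics/scene8.png',im)
cv2.imwrite('pics/s8z.png',cv2.resize(im[140:220,265:365],None,fx=7.5,fy=7.5,interpolation=cv2.INTER_CUBIC))
im=cv2.cvtColor(r.grab_frame('top'),cv2.COLOR_RGB2BGR);cv2.imwrite('pics/top8.png',im)
st()
"
```

```text
t 20.88 p [0.5924 0.1931 0.1968] F [-2.3  -4.92 11.98] M [-0.4    0.643 -0.034] w 0.0139 ydeg 2.2 tilt [0.0017 0.0003] qd 0.001
t 20.98 p [0.5924 0.1931 0.1968] F [-3.3  -4.44 11.24] M [-0.399  0.636 -0.036] w 0.0137 ydeg 2.2 tilt [0.0017 0.0003] qd 0.002
```

View pics/s8z.png

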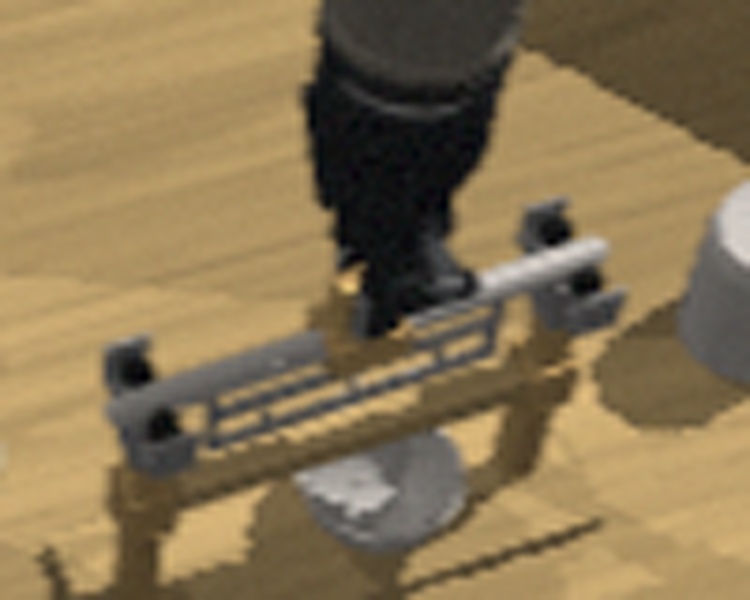

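Run:
```python
from h import *
def proj(n,p):
    m=r.camera_model(n);K=np.array(m["camera_matrix"]);P=np.array(m["pose"])
    q=K@(P[:3,:3].T@(np.array(p)-P[:3,3]));return q[:2]/q[2]
d=np.array([-np.sin(np.radians(2.2)),np.cos(np.radians(2.2))])
def axis(i,box):
    im=load("scene",i);hsv=cv2.cvtColor(im,cv2.COLOR_BGR2HSV)
    m=(hsv[...,1]<60)&(hsv[...,2]>85);x0,y0,x1,y1=box
    return [(c,np.nonzero(m[y0:y1,c])[0]+y0) for c in range(x0,x1)]
for i,c4 in((4,.2415),(8,.1833)):
    g=load("scene",i)
    for e,s in(("A",-.125),("B",.125)):
        p=np.r_[np.array([.5924,.1931])+s*d,c4]
        print(i,e,"expected level px",np.round(proj("scene",p),1),"px per mm z",np.round(proj("scene",p+[0,0,.001])-proj("scene",p),2))
ob={4:[(280.6,183.4),(347.4,163.1)],8:[((110.5)/7.5-.5+265,(410.5)/7.5-.5+140),((605.5)/7.5-.5+265,(247.5)/7.5-.5+140)]}
print(ob)
```

```text
4 A expected level px [279.9 184.8] px per mm z [ 0.01 -0.18]
4 B expected level px [349.2 162.9] px per mm z [ 0.06 -0.19]
8 A expected level px [279.3 194.8] px per mm z [ 0.01 -0.17]
8 B expected level px [346.  173.4] px per mm z [ 0.05 -0.17]
{4: [(280.6, 183.4), (347.4, 163.1)], 8: [(279.23333333333335, 194.23333333333335), (345.23333333333335, 172.5)]}
```

drive_tool(
  translation=[
    [-0.2, 0, -0.4],
    [-0.2, 0, -0.8],
    [-0.2, 0, -0.8],
    [-0.2, 0, -0.8],
  ],
  roll=[0, 0, 0, 0],
  fingers=[0, 0, 0, 0],
)

```text
time: 21.32
position: [0.5924, 0.1931, 0.1968]
orientation: [2.178, 2.263, 0.002]
force: [-1.4, -3.1, 7.6]
gripper_width: 0.0136
```

```bash
python3 -c "
from h import *
st()"
```

```text
t 21.32 p [0.5924 0.1931 0.1968] F [-1.35 -3.07  7.64] M [-0.285  0.368  0.019] w 0.0136 ydeg 2.2 tilt [0.0011 0.0005] qd 0.001
```

drive_tool(
  translation=[
    [-0.2, 0, -0.4],
    [-0.2, 0, -0.8],
    [-0.2, 0, -0.8],
    [-0.2, 0, -0.8],
  ],
  roll=[0, 0, 0, 0],
  fingers=[0, 0, 0, 0],
)

```text
time: 21.65
position: [0.5924, 0.193, 0.1969]
orientation: [-2.178, -2.264, -0.001]
force: [-0.6, -1.2, 4.5]
gripper_width: 0.0139
```

```bash
python3 -c "
from h import *
st()"
```

```text
t 21.65 p [0.5924 0.193  0.1969] F [-0.64 -1.19  4.51] M [0.046 0.047 0.039] w 0.0139 ydeg 2.21 tilt [0.0005 0.0006] qd 0.001
```

drive_tool(
  translation=[
    [0, 0, -0.6],
    [0, 0, -0.6],
    [0, 0, -0.6],
    [0, 0, -0.6],
    [0, 0, -0.6],
    [0, 0, -0.6],
    [0, 0, -0.6],
    [0, 0, -0.6],
    [0, 0, -0.6],
  ],
  roll=[0, 0, 0, 0, 0, 0, 0, 0, 0],
  fingers=[0, 0, 25, 50, 60, 60, 60, 60, 60],
)

```text
time: 22.4
position: [0.5923, 0.1926, 0.1973]
orientation: [2.178, 2.264, -0.0]
force: [0.6, -0.5, -0.3]
gripper_width: 0.0517
```

```bash
python3 -c "
from h import *
st()"
```

```text
t 22.4 p [0.5923 0.1926 0.1973] F [ 0.56 -0.51 -0.26] M [-0.002 -0.021  0.009] w 0.0517 ydeg 2.2 tilt [-0.0001 -0.0001] qd 0.002
```

Released with no force left. Back straight up, then aside for a clear view.

drive_tool(
  translation=[
    [0, 0, -5],
    [0, 0, -15],
    [0, 0, -30],
    [0, 0, -50],
    [0, 0, -75],
    [0, 0, -100],
    [0, 0, -120],
    [0, 0, -130],
  ],
  roll=[0, 0, 0, 0, 0, 0, 0, 0],
  fingers=[60, 60, 60, 60, 60, 60, 60, 60],
)

```text
time: 23.07
position: [0.5929, 0.1928, 0.332]
orientation: [2.176, 2.261, 0.008]
force: [1.3, -0.4, 0.3]
gripper_width: 0.051
```

drive_tool(
  translation=[
    [0, -15, 0],
    [0, -40, 0],
    [0, -70, 0],
    [0, -100, 0],
    [0, -130, 0],
    [0, -155, 0],
    [0, -170, 0],
    [0, -175, 0],
    [0, -175, 0],
    [0, -175, 0],
  ],
  roll=[0, 0, 0, 0, 0, 0, 0, 0, 0, 0],
  fingers=[60, 60, 60, 60, 60, 60, 60, 60, 60, 60],
)

```text
time: 23.9
position: [0.4182, 0.186, 0.3281]
orientation: [2.178, 2.263, 0.002]
force: [0.5, -0.3, -0.1]
gripper_width: 0.0513
```

```bash
python3 -c "
from h import *
st()
for n in('scene','top'):
    im=cv2.cvtColor(r.grab_frame(n),cv2.COLOR_RGB2BGR);cv2.imwrite('pics/%s9.png'%n,im)
    b=im[140:220,265:365] if n=='scene' else im[140:220,140:250]
    cv2.imwrite('pics/%s9z.png'%n,cv2.resize(b,None,fx=7,fy=7,interpolation=cv2.INTER_CUBIC))
"
```

```text
t 23.9 p [0.4182 0.186  0.3281] F [ 0.49 -0.29 -0.11] M [-0.013 -0.041  0.025] w 0.0513 ydeg 2.2 tilt [0.0018 0.0003] qd 0.025
```

View pics/scene9z.png

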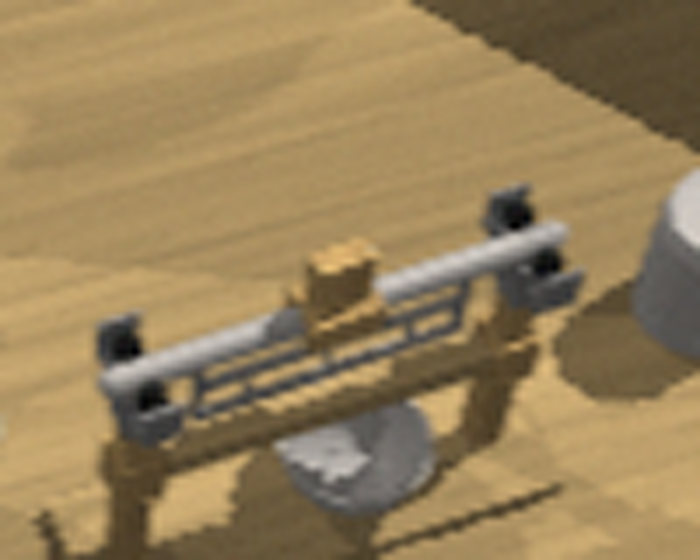

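View pics/top9z.png

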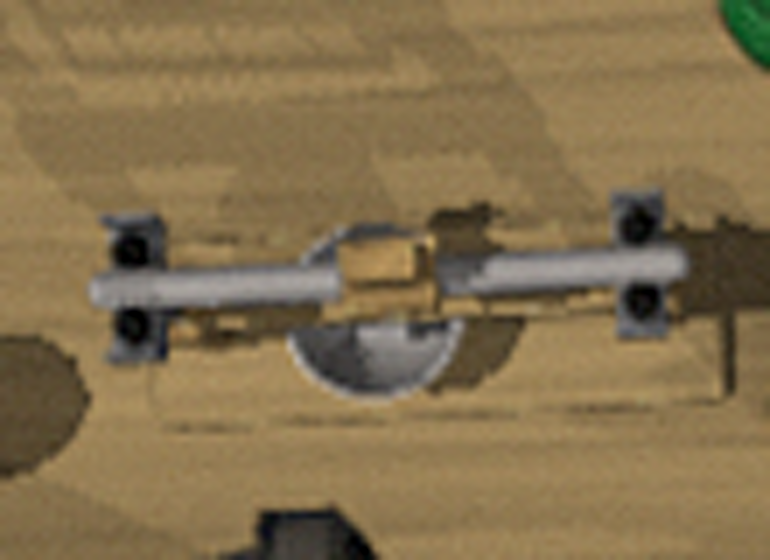

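View pics/scene9.png

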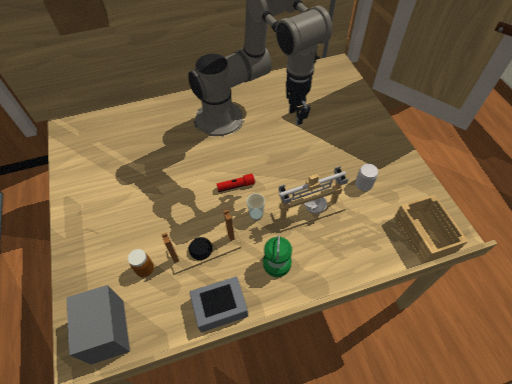

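Run:
```python
from h import *
for n,box in(("top",(150,160,245,195)),("scene",(270,155,360,215))):
    im=load(n,9);m=(im.max(2)<40).astype(np.uint8)
    print(n,blobs(im,m,box))
E={}
for n,bl in(("top",[(148,170,188,190),(207,168,242,188)]),("scene",[(276,185,303,200),(319,170,350,184)])):
    hsv=cv2.cvtColor(load(n,9),cv2.COLOR_BGR2HSV);m=((hsv[...,1]<50)&(hsv[...,2]>115)).astype(np.uint8)
    P=[]
    for x0,y0,x1,y1 in bl:
        k,l,s,c=cv2.connectedComponentsWithStats(m[y0:y1,x0:x1],connectivity=4)
        i=1+np.argmax(s[1:,4]);ys,xs=np.nonzero(l==i);P.append(np.c_[xs+x0,ys+y0])
    P=np.vstack(P).astype(np.float32)
    vx,vy,cx,cy=cv2.fitLine(P,cv2.DIST_HUBER,0,.01,.01).ravel()
    t=(P-[cx,cy])@[vx,vy];a,b=t.min()-.4,t.max()+.4
    E[n]=[np.array([cx+a*vx,cy+a*vy]),np.array([cx+b*vx,cy+b*vy])];print(n,E[n])
print("B",tri(E["top"][0],E["scene"][1]),"A",tri(E["top"][1],E["scene"][0]))
```

```text
top [([230.85, 171.7], 20, [229, 169, 5, 6]), ([158.5, 175.35], 20, [156, 173, 6, 5]), ([231.33, 182.61], 18, [229, 181, 5, 5]), ([158.7, 185.9], 20, [157, 184, 5, 5])]
scene [([338.33, 170.25], 12, [337, 169, 4, 4]), ([342.5, 177.2], 10, [341, 176, 4, 3]), ([282.36, 189.09], 11, [281, 188, 4, 3]), ([286.2, 196.4], 10, [285, 195, 4, 4])]
top [array([152.52032, 181.3133 ], dtype=float32), array([237.4157 , 177.32481], dtype=float32)]
scene [array([278.71368, 194.40619], dtype=float32), array([345.47772, 172.16843], dtype=float32)]
B (array([0.58620604, 0.3156079 , 0.18981091]), np.float64(0.0004231060532703869)) A (array([0.59452895, 0.06908907, 0.18171364]), np.float64(0.0036189064217390606))
```

```bash
python3 -c "
from h import *
st()
a=load('scene',0).astype(int);b=load('scene',9).astype(int)
d=(np.abs(a-b).max(2)>60)
for n,(x0,y0,x1,y1) in dict(tumbler=(245,190,268,222),lantern=(260,230,295,280),torch=(214,172,258,194),tin=(354,162,380,192),jar=(126,246,156,278)).items(): print(n,d[y0:y1,x0:x1].mean().round(3))
print(r.hand_in())"
```

```text
t 24.0 p [0.4184 0.1859 0.3274] F [-0.29 -0.14 -0.49] M [-0.02  -0.03   0.019] w 0.0515 ydeg 2.18 tilt [ 0.0004 -0.0001] qd 0.007
tumbler 0.001
lantern 0.01
torch 0.0
tin 0.0
jar 0.0
the job is handed in; nothing more can be done
None
```

The frame hangs in both roller clips. I lifted it by its grip, carried it over the clips and lowered it in small steps by feel. Then I let go, backed off and handed it in at 24 s.

- **Feel:** the rollers' resistance peaked at about 7 N in all. It then fell to almost nothing as both ends passed, and the floors stopped the frame hard. The TCP stayed at 0.1968 m while I pressed from about 6 to 12 N at the grip. That is about 14 N on the clips with the frame's weight, below the 18 N limit. I eased the load off before opening the fingers.
- **Last pictures:** the tube lies between spread rollers in both clips, with their centres about 31 mm apart (about 32 mm is expected at home). The tube slopes by about 7 mm between the clips and the clips themselves differ by about 5 mm. Those agree only to within the cameras' 2 mm error, so the proof that it is seated is the force, not the pictures.
- **Disagreements:** a sideways force of about 5 N built up during the final press and went away as I unloaded. The camera height for the tube read about 2 mm higher than the height from the arm, the same error it showed at the stand.
- **Other things:** tumbler, lantern, torch, tin and jar show no change between the first and last pictures. I checked the bowl and the lantern base only by eye.

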